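Bring the pen carousel out and hold it with the square cup in front

TASK

First slide the pen carousel along its rail to the right (seen from the robot), until its carriage is fully home against the right-hand end stop. Then take the bar handle on top and turn the carousel until the square cup, the only one that is not round, stands right at the upright pointer on the carriage's front edge; finish while still gripping the bar handle and holding the carousel still there, with the carriage still at its stop. Leave the other things on the desk where they are.

Things in the scene. Friction and masses are not known exactly. Their poses are not given: they have to be found in the camera images.
- rail: fixed base of the carousel, black plate 200 x 460 x 8 mm with two rails and a black end stop (top at 36 mm) at each end. Origin: centre of its underside, on the desk. Its y axis runs along the rail to the left stop, so the carriage slides home along its -y; its -x side is the front, towards the robot. Its place varies, its yaw by up to 0.3 rad.
- carriage (a joint): travel of the carriage along the rail in m: 0 at the left stop, 0.200 at the right stop (home); it grows towards the rail's -y. The carousel's axis lies on the rail's centre line at rail y = 0.100 - value. Sliding takes about 3 N and it stays where it is left.
- caddy (a joint): turn of the carousel on the carriage in rad, growing anticlockwise seen from above; 0 (or 2 pi = 6.283) when the square cup stands at the pointer. It can turn either way from any start (travel -6.3 to 12.6) and turns very easily (about 0.03 N m).
- handle: aluminium bar handle on top of the carousel, on its turning axis and fixed to it: 60 mm long (its x axis), 14 mm thick (its y axis), 36 mm high. Origin: the centre of the bar, 204 mm above the desk, the place to grip. Its -x end points to the square cup. Pens below it reach 170 mm above the desk, 40 to 85 mm from the axis. Pulling it sideways along the rail also slides the carriage.
- square_cup (a point): centre of the mouth of the square cup (52 x 52 mm, 78 mm high, black, holding a steel ruler and a pencil), 66 mm from the turning axis and 122 mm above the desk. The other three cups, a quarter turn apart on the 200 mm disc, are round, 52 mm across and as high.
- pointer (a point): top of the upright black pointer (12 mm wide, 10 mm thick, 50 mm high) at the middle of the carriage's front edge, 119 mm from the turning axis, 81 mm above the desk. Its axes are those of the rail.
- mouse: black computer mouse, 100 x 58 x 34 mm, behind the right half of the rail; to be left alone. Origin: underside
- stapler: dark stapler, 130 x 36 x 52 mm, beyond the right end of the rail; to be left alone. Origin: underside
- mug: white mug, 80 mm across, 95 mm high, with a handle, behind the left half of the rail; to be left alone. Origin: underside
- notes: pad of paper notes, 76 x 76 x 18 mm, beyond the left end of the rail; to be left alone. Origin: underside
- mirror: white hand mirror lying flat, about 220 x 90 x 9 mm, off to the side of the desk; to be left alone. Origin: underside
- tape: black tape dispenser, 150 x 60 x 82 mm, off to the side of the desk; to be left alone. Origin: underside

How it is judged:
On the way, in this order (a step that is already met when the one before it is completed fails the run):
1. the carriage is slid home to the right-hand stop (within 6 mm) (value of joint carriage above 0.194 m), for 0.2 s.
2. with the carriage home, the square cup is at the pointer and the bar handle is held (value of joint carriage above 0.194 m and y of square_cup in the frame of pointer between -0.01 and 0.01 m and horizontal distance between square_cup and pointer below 0.075 m and contact force between the fingers and handle above 2 N), for 0.2 s.
At the end, for the whole second after the job is handed in: The carriage is within 6 mm of the right-hand stop, the middle of the square cup is within 10 mm sideways of the pointer's line (about 8.7 degrees of turn), the carousel does not turn (under 0.1 rad/s), and the fingers hold the bar handle with more than 2 N (all of step 2 and velocity of joint caddy between -0.1 and 0.1 rad/s); the arm keeps its last pose, push and grip.
It fails at once if one of the other things on the desk is moved by more than 30 mm (distance of any of mouse, stapler, mug, notes, mirror, tape from where it was at the start of the episode above 0.03 m).
It also fails if it takes over 51 s, if anything falls off the work surface, if the arm or the gripper's body presses on something with over 40 N, if the wrist force passes 120 N, or if a joint passes its speed limit or range.

ROBOT

A 6-joint arm with a two-finger parallel gripper is mounted at the origin on the work surface. World frame = base frame: x ahead of the robot, y to its left, z up, the work surface at z = 0. Lengths are in m, angles in rad, forces in N, time in s.
With the tool pointing down it reaches from about 0.225 to 0.875 m from the base axis. Payload 3.4 kg.
Tool frame: the origin (TCP) lies between the finger pads; the fingertips stand 11 mm ahead of it and the grasp point (between the pads) lies 8 mm behind it (tips_ahead is the distance from the TCP to the fingertips, in m); z points along the fingers, x is the direction in which the jaws open and shut, and the axes are right-handed (so a half turn about z gives the same grasp; the last joint's range is limited). The gripper opens to 85 mm and grips with 20 to 120 N. Pads are 22 mm wide; open, the fingers measure 114 mm over their backs; the gripper's body (76 mm by 85 mm) begins 54 mm behind the grasp point. The pads swing forward as they close: fully open they stand 13 mm farther back than shut.
Start: joints at [-1.376, 0.276, 1.505, -0, 1.361, -0.121], TCP at [0.179, -0.547, 0.242] pointing down, gripper open.
Joint ranges: [-2.89, 2.89], [-0.75, 2.08], [0.22, 2.7], [-1.18, 4.32], [0.11, 2.71], [-2.7, 2.7]. Speed limits (rad/s): [2.57, 2.57, 3.14, 3.14, 3.14, 3.14].

INTERFACE

Orientations are given as a unit quaternion [w, x, y, z].
In Python, from rig import get_state, get_image, sign_off, masks_of, tips_ahead gives the robot as it stands.
- The arm moves only by the tool play_rows, never from a script. Its argument "series" is a list of rows, each an object of numbers: "fingers": the closure, from -1 (fully open) to 1 (shut); "dx", "dy", "dz": the shift along the world's x, y, z in mm; "turn": the turn about the world's z in rad. A call has 1 to 20 rows; each row shifts and turns the pose as measured when the row begins; what a row does not reach is not made up. A row lasts 1/12 s, in which the tool goes at most 41.7 mm and 7.16 degrees, less where a joint would pass 70% of its speed; a pose out of reach is approached as far as the arm can. A call with a gripper value outside its range is refused whole. The fingers move at their own pace and stop on an object; "squeeze" is the grip in N (left out, the last holds). Time passes only in rows, so rows that do not move let the fingers close. It gives the time, the measured TCP pose, the force and the opening at its end, in the units of the state.
- get_state(): the state, without advancing time (a new reading comes with each control period).
- get_image(name): name is "side" or "top" or "wrist"; returns a dict with "pixels" (400x640x3 uint8, red, green, blue), "vfov" (degrees; the focal length in pixels is half the picture's height over the tangent of half this angle, whatever the lens; pixels are square), "cx", "cy" (the principal point, pixels), "rvec" (rotation vector, rad) and "tvec" (3), from world to camera coordinates, as OpenCV has them; the wrist camera has in their place "hand_eye" (4x4, takes a point from camera to tool coordinates, whose origin is the TCP and whose axes are the tool frame's). Camera axes: x right, y down, z forward; pixel columns grow to the right and rows downward; lengths in m; the calibration is good to about 2 mm. A picture is of the moment at which its call begins: read the wrist's pose just before it. There is no depth.
- sign_off(): hands the job in, once; it reports no verdict.
Trained networks look in a picture, given as the dict that the camera call returned (one of the last four; its "shot" number tells which), for a name from the list of things; names that differ only in an ending like _2 or _b are one class to them, and where a whole thing is asked for, a point or a joint stands for the part that bears it (a point fixed in the world has none). Each returns a list of dicts, best first, with "p" (0 to 1); they miss things now and then, are a little off and sometimes report something else, mostly with a low value. They report only what shows in the picture. A call takes as long as a camera call.
- masks_of(picture, label): "region" (400x640 bool, what is visible of it) and "xy" ([column, row] in pixels, amid what is visible of it).
The state is a dict: "clock": time; "qpos": joint angles; "qd": joint speeds; "effort": joint torques, N m; "position": TCP position; "ee_rot": TCP orientation; "contact_force": force on the tool from outside, world axes, zero at the start; "moment": the same for the moment, N m; "width": finger opening in m.
Only numpy, scipy, OpenCV 4.12 (cv2) and the standard library are available. Lean on these libraries where they do the work, as an engineer would, in place of code of your own. Each camera call takes 0.05 s, during which the arm holds its last target. There are 200 camera calls.

## Working session

There is one attempt and no reset: what is moved stays moved. The work goes in short steps, Python scripts to look and compute and a tool call to move; the robot and the scene stay as the last step left them, time stands still between calls to the robot, and variables do not carry over. Pictures are saved under pics/ and viewed, about 8 in all and at most 12, crops included, and the job is handed in when it is done.

Besides the shell and the picture viewer there is one more tool, called after "Emit:" by a JSON object that holds its "api" and its "payload". play_rows: Moves the arm, as the interface text tells. Its arguments: {"type":"object","properties":{"series":{"type":"array"},"squeeze":{"type":"number"}},"required":["series"]}

```bash
mkdir -p pics
cat > h.py <<'E'
import numpy as np, cv2
from rig import *
def cam(p):
    f=200/np.tan(np.radians(p["vfov"])/2)
    K=np.array([[f,0,p["cx"]],[0,f,p["cy"]],[0,0,1.]])
    if "rvec" in p:
        R=cv2.Rodrigues(np.array(p["rvec"],float))[0]; t=np.array(p["tvec"],float).ravel()
    else: R=t=None
    return K,R,t
def atz(p,uv,z):
    K,R,t=cam(p); d=R.T@np.linalg.inv(K)@np.array([uv[0],uv[1],1.]); c=-R.T@t
    return c+d*(z-c[2])/d[2]
def proj(p,X):
    K,R,t=cam(p); x=K@(R@np.array(X,float)+t); return x[:2]/x[2]
def save(p,n): cv2.imwrite(n,cv2.cvtColor(p["pixels"],cv2.COLOR_RGB2BGR))
E
python3 - <<'E'
from h import *
s=get_state(); print(s)
for n in ("top","side"):
    p=get_image(n); save(p,f"pics/{n}0.png")
    K,R,t=cam(p); print(n,(-R.T@t).round(3),p["vfov"])
    for l,z in (("rail",.008),("handle",.204),("square_cup",.122),("pointer",.081),("mouse",.03),("stapler",.05),("mug",.09),("notes",.018),("tape",.08),("mirror",0.009)):
        for m in masks_of(p,l)[:1]:
            print(l,round(m["p"],2),np.round(m["xy"]),m["region"].sum(),atz(p,m["xy"],z).round(3))
            if l in("handle","rail","pointer"): print(cv2.minAreaRect(np.argwhere(m["region"])[:,::-1].astype(np.float32)))
E
```

```text
{'clock': 0.0, 'qpos': array([-1.37601705e+00,  2.76610225e-01,  1.50617272e+00,  4.92611421e-06,
        1.36069055e+00, -1.21002557e-01]), 'qd': array([-7.72791880e-04,  2.60083192e-04, -1.09562694e-03,  1.79351831e-03,
       -1.14831880e-05,  1.21073239e-03]), 'effort': array([-1.31853203e-04, -4.16774011e+01, -2.45807719e+01, -4.71251551e-04,
        1.10948257e-02, -4.31742671e-05]), 'position': array([ 0.17846494, -0.54605292,  0.24141523]), 'ee_rot': array([-6.41767577e-04,  8.09492927e-01, -5.87128875e-01, -6.87412791e-04]), 'contact_force': array([-0.10139827, -0.89150044, -0.26740775]), 'moment': array([-0.00789801,  0.01360073,  0.00694477]), 'width': 0.08560581540593082}
top [0.504 0.019 1.818] 52.807549162624674
rail 0.69 [310. 213.] 4988 [0.547 0.029 0.008]
((312.78216552734375, 215.17822265625), (103.08585357666016, 53.9310188293457), 5.710593223571777)
square_cup 0.71 [290. 211.] 1634 [0.55  0.115 0.122]
pointer 0.69 [292. 212.] 2395 [0.546 0.107 0.081]
((291.5940246582031, 212.55941772460938), (46.070220947265625, 53.53300476074219), 5.710593223571777)
mouse 0.81 [347. 182.] 281 [ 0.686 -0.134  0.03 ]
stapler 0.67 [382. 214.] 242 [ 0.544 -0.285  0.05 ]
mug 0.6 [280. 171.] 322 [0.723 0.162 0.09 ]
notes 0.61 [241. 214.] 265 [0.536 0.336 0.018]
tape 0.56 [447. 229.] 471 [ 0.483 -0.563  0.08 ]
mirror 0.71 [172. 232.] 621 [0.453 0.643 0.009]
side [-0.408 -0.998  1.237] 46.340299278736694
rail 0.61 [314. 230.] 3190 [0.533 0.01  0.008]
((317.9554443359375, 224.1466827392578), (101.33061981201172, 56.965763092041016), 40.10091018676758)
square_cup 0.81 [306. 212.] 894 [0.491 0.013 0.122]
pointer 0.7 [298. 218.] 1510 [0.481 0.044 0.081]
((300.5307922363281, 213.55386352539062), (37.95462417602539, 63.87788009643555), 60.2551155090332)
notes 0.64 [262. 192.] 211 [0.533 0.338 0.018]
tape 0.86 [429. 331.] 1025 [ 0.413 -0.61   0.08 ]
mirror 0.58 [214. 174.] 371 [0.464 0.607 0.009]
```

Run:
```python
import cv2,numpy as np
a=cv2.imread("pics/top0.png")[140:260,220:420]; b=cv2.imread("pics/side0.png")[140:290,210:410]
cv2.imwrite("pics/c0.png",cv2.resize(a,None,fx=4,fy=4,interpolation=cv2.INTER_CUBIC)); cv2.imwrite("pics/c1.png",cv2.resize(b,None,fx=4,fy=4,interpolation=cv2.INTER_CUBIC))
```

```text
(no output)
```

View pics/c0.png

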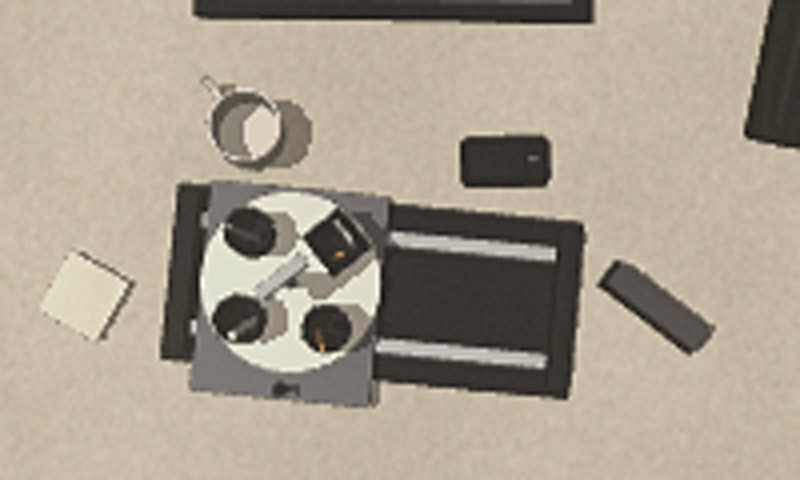

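View pics/c1.png

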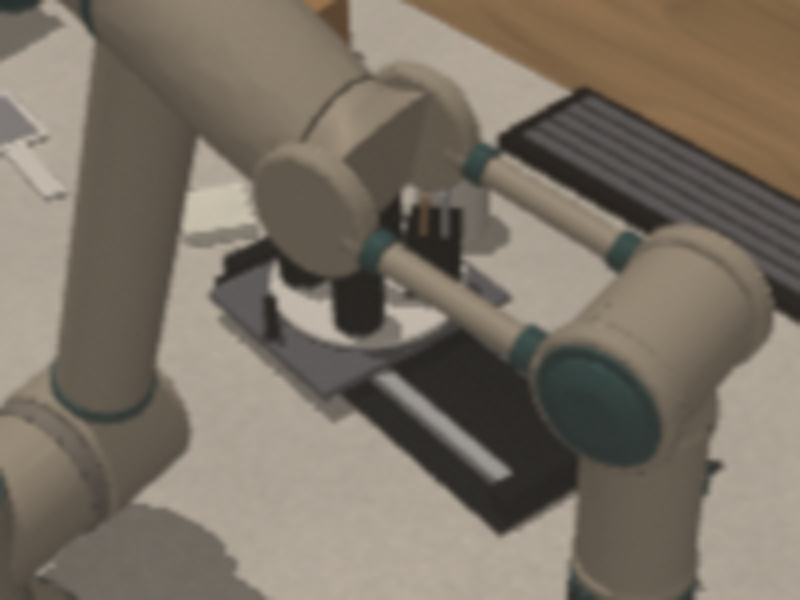

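The top crop shows the carousel near the left stop. The handle runs from about (284,213) to (297,205) in full-image pixels. The square cup is at about (304,200) and the pointer at about (291,237). The side view is mostly blocked by the arm.

Run:
```python
from h import *
from scipy.spatial.transform import Rotation as Ro
p=get_image("top"); g=lambda u,v,z: atz(p,(220+u/4-.4,140+v/4-.4),z)[:2]
a,b=g(257,292,.222),g(308,260,.222); print("handle",(a+b)/2,np.degrees(np.arctan2(*(b-a)[::-1])))
for (x,y) in ((180,183),(585,222),(568,398),(163,358)): print(g(x,y,.036))
tl,tr,br,bl=[g(x,y,.03) for x,y in((180,183),(585,222),(568,398),(163,358))]
print("rail c",(tl+tr+br+bl)/4,"yaw",np.degrees(np.arctan2(*-(((tl+bl)-(tr+br))[[0,1]])*[-1,1])))
print("disc c",g(290,282,.04),"sq",g(338,240,.122),"ptr",g(286,388,.081))
s=get_state(); q=s["ee_rot"]; print("tool x yaw",np.degrees(Ro.from_quat([*q[1:],q[0]]).as_euler("xyz")), Ro.from_quat([*q[1:],q[0]]).as_matrix().round(3), s["qpos"][[0,5]])
```

```text
handle [0.55686637 0.10758159] -56.943725339372264
[0.66436324 0.23337465]
[ 0.62804119 -0.21651898]
[ 0.43311968 -0.19936106]
[0.47057097 0.24786773]
rail c [0.54917406 0.01633172] yaw 175.29895606536536
disc c [0.55634285 0.10931183] sq [0.59899332 0.05538232] ptr [0.44122892 0.10945669]
tool x yaw [ 1.79998903e+02 -3.15684149e-03 -7.19091284e+01] [[ 0.311 -0.951 -0.   ]
 [-0.951 -0.311 -0.   ]
 [ 0.     0.    -1.   ]] [-1.37606015 -0.12100646]
```

Emit:
{"api": "play_rows", "payload": {"series": [{"fingers": -1, "dx": 0, "dy": 20, "dz": 25, "turn": 0.09}, {"fingers": -1, "dx": 5, "dy": 25, "dz": 25, "turn": 0.09}, {"fingers": -1, "dx": 20, "dy": 33, "dz": 10, "turn": 0.09}, {"fingers": -1, "dx": 20, "dy": 33, "dz": 10, "turn": 0.09}, {"fingers": -1, "dx": 20, "dy": 33, "dz": 10, "turn": 0.09}, {"fingers": -1, "dx": 20, "dy": 33, "dz": 5, "turn": 0.09}, {"fingers": -1, "dx": 20, "dy": 33, "dz": 5, "turn": 0.09}, {"fingers": -1, "dx": 20, "dy": 33, "turn": 0.09}, {"fingers": -1, "dx": 20, "dy": 33, "turn": 0.09}, {"fingers": -1, "dx": 20, "dy": 33, "turn": 0.09}, {"fingers": -1, "dx": 20, "dy": 33, "turn": 0.09}, {"fingers": -1, "dx": 20, "dy": 33, "turn": 0.09}, {"fingers": -1, "dx": 20, "dy": 33, "turn": 0.09}, {"fingers": -1, "dx": 20, "dy": 33, "turn": 0.09}, {"fingers": -1, "dx": 20, "dy": 33, "turn": 0.09}, {"fingers": -1, "dx": 20, "dy": 33, "turn": 0.09}, {"fingers": -1, "dx": 20, "dy": 33, "turn": 0.09}, {"fingers": -1, "dx": 20, "dy": 33, "turn": 0.09}, {"fingers": -1, "dx": 20, "dy": 33, "turn": 0.09}, {"fingers": -1, "dx": 20, "dy": 33, "turn": 0.09}]}}

```text
invalid input at $.series[7]: expected keys fingers, dx, dy, dz, turn
```

Emit:
{"api": "play_rows", "payload": {"series": [{"fingers": -1, "dx": 0, "dy": 20, "dz": 25, "turn": 0.09}, {"fingers": -1, "dx": 5, "dy": 25, "dz": 25, "turn": 0.09}, {"fingers": -1, "dx": 20, "dy": 33, "dz": 10, "turn": 0.09}, {"fingers": -1, "dx": 20, "dy": 33, "dz": 10, "turn": 0.09}, {"fingers": -1, "dx": 20, "dy": 33, "dz": 10, "turn": 0.09}, {"fingers": -1, "dx": 20, "dy": 33, "dz": 5, "turn": 0.09}, {"fingers": -1, "dx": 20, "dy": 33, "dz": 5, "turn": 0.09}, {"fingers": -1, "dx": 20, "dy": 33, "dz": 0, "turn": 0.09}, {"fingers": -1, "dx": 20, "dy": 33, "dz": 0, "turn": 0.09}, {"fingers": -1, "dx": 20, "dy": 33, "dz": 0, "turn": 0.09}, {"fingers": -1, "dx": 20, "dy": 33, "dz": 0, "turn": 0.09}, {"fingers": -1, "dx": 20, "dy": 33, "dz": 0, "turn": 0.09}, {"fingers": -1, "dx": 20, "dy": 33, "dz": 0, "turn": 0.09}, {"fingers": -1, "dx": 20, "dy": 33, "dz": 0, "turn": 0.09}, {"fingers": -1, "dx": 20, "dy": 33, "dz": 0, "turn": 0.09}, {"fingers": -1, "dx": 20, "dy": 33, "dz": 0, "turn": 0.09}, {"fingers": -1, "dx": 20, "dy": 33, "dz": 0, "turn": 0.09}, {"fingers": -1, "dx": 20, "dy": 33, "dz": 0, "turn": 0.09}, {"fingers": -1, "dx": 20, "dy": 33, "dz": 0, "turn": 0.09}, {"fingers": -1, "dx": 20, "dy": 33, "dz": 0, "turn": 0.09}]}}

```text
clock: 2.82
position: [0.5493, 0.1183, 0.3384]
ee_rot: [0.003, 0.952, 0.305, 0.008]
contact_force: [0.5, -0.7, 0.3]
width: 0.0854
```

```bash
cat >> h.py <<'E'
from scipy.spatial.transform import Rotation as Ro
def wpose(s):
    q=s["ee_rot"]; M=np.eye(4); M[:3,:3]=Ro.from_quat([*q[1:],q[0]]).as_matrix(); M[:3,3]=s["position"]; return M
def wrist():
    s=get_state(); p=get_image("wrist"); M=np.linalg.inv(wpose(s)@np.array(p["hand_eye"]))
    p=dict(p); q=dict(p); q["rvec"]=cv2.Rodrigues(M[:3,:3])[0]; q["tvec"]=M[:3,3]; return s,p,q
E
python3 - <<'E'
from h import *
s,p,q=wrist(); save(p,"pics/w0.png")
M=wpose(s); print(s["position"],"x yaw",np.degrees(np.arctan2(M[1,0],M[0,0])))
for l,z in (("handle",.222),("square_cup",.122),("pointer",.081)):
    for m in masks_of(p,l)[:2]:
        r=cv2.minAreaRect(np.argwhere(m["region"])[:,::-1].astype(np.float32)); B=[atz(q,c,z)[:2].round(4).tolist() for c in cv2.boxPoints(r)]
        print(l,m["p"],m["xy"],m["region"].sum(),atz(q,m["xy"],z).round(4),r,B)
E
```

```text
[0.54930117 0.1182833  0.33839158] x yaw 35.58010636030724
handle 0.91 [317.4, 200.2] 1250 [0.5497 0.1132 0.222 ] ((319.9323425292969, 202.62057495117188), (75.62274169921875, 17.256711959838867), 85.60128784179688) [[0.5273, 0.1325], [0.5377, 0.1413], [0.5799, 0.0912], [0.5687, 0.0818]]
handle 0.34 [307.2, 316.3] 1690 [0.6077 0.0151 0.222 ] ((306.488037109375, 317.99114990234375), (33.80892562866211, 55.29663848876953), 36.52885437011719) [[0.5929, -0.0143], [0.5906, 0.0432], [0.6232, 0.04], [0.6273, -0.0192]]
square_cup 0.84 [319.3, 163.0] 19084 [0.5459 0.1222 0.122 ] ((317.19512939453125, 164.756103515625), (152.7379150390625, 159.9219207763672), 38.65980529785156) [[0.4552, 0.0347], [0.4728, 0.2045], [0.6332, 0.2021], [0.6354, 0.0127]]
pointer 0.6 [308.9, 155.3] 25761 [0.5352 0.1157 0.081 ] ((308.7623596191406, 154.62376403808594), (180.26170349121094, 164.9232635498047), 39.28940963745117) [[0.4179, 0.0229], [0.4431, 0.2141], [0.651, 0.2094], [0.6512, -0.0085]]
```

View pics/w0.png

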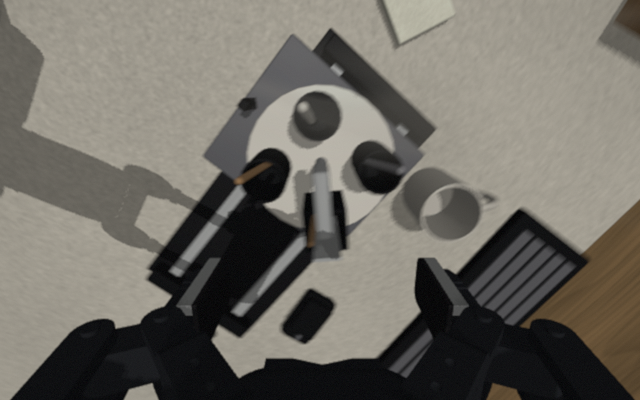

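The wrist view shows the handle pointing down-image from about (320,160). The bright ruler in the square cup, near (325,225), lies in line with it. I'll zoom in to separate the two.

Run:
```python
import cv2
a=cv2.imread("pics/w0.png")[140:270,270:380]
cv2.imwrite("pics/w0c.png",cv2.resize(a,None,fx=4.5,fy=4.5,interpolation=cv2.INTER_CUBIC))
```

```text
(no output)
```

View pics/w0c.png

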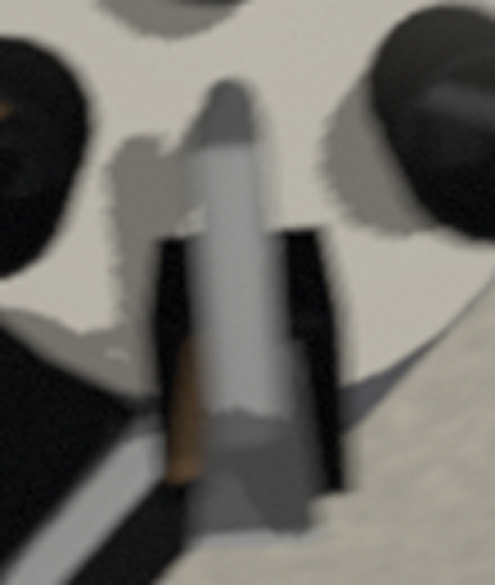

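The bright top face of the bar runs from (319.3,171.8) to (325.1,231.6). The darker area below it is the end face and the ruler.

Run:
```python
from h import *
s,p,q=wrist()
for z in (.204,.211,.222):
    a,b=[atz(q,c,z)[:2] for c in ((319,171.5),(324.8,231.3))]; d=b-a
    print(z,((a+b)/2).round(4),np.linalg.norm(d),np.degrees(np.arctan2(d[1],d[0])))
# rail stops check: right stop corners in wrist
```

```text
0.204 [0.5566 0.1077] 0.05545674098946796 -49.36041688063181
0.211 [0.5551 0.1096] 0.053989555637923084 -49.360416880631774
0.222 [0.5528 0.1126] 0.05168397865692393 -49.36041688063178
```

Emit:
{"api": "play_rows", "payload": {"series": [{"fingers": -1, "dx": 6, "dy": -9, "dz": -5, "turn": 0.077}, {"fingers": -1, "dx": 0, "dy": 0, "dz": -30, "turn": 0}, {"fingers": -1, "dx": 0, "dy": 0, "dz": -30, "turn": 0}, {"fingers": -1, "dx": 0, "dy": 0, "dz": -30, "turn": 0}, {"fingers": -1, "dx": 0, "dy": 0, "dz": -25, "turn": 0}, {"fingers": -1, "dx": 0, "dy": 0, "dz": -15, "turn": 0}]}}

```text
clock: 3.57
position: [0.553, 0.0967, 0.207]
ee_rot: [0.007, 0.942, 0.334, 0.014]
contact_force: [-0.2, -1.3, 0.0]
width: 0.0856
```

Emit:
{"api": "play_rows", "payload": {"series": [{"fingers": -1, "dx": 2, "dy": 12, "dz": -7, "turn": 0}, {"fingers": -1, "dx": 0, "dy": 0, "dz": 0, "turn": 0}]}}

```text
clock: 3.73
position: [0.5513, 0.1056, 0.1968]
ee_rot: [0.007, 0.944, 0.331, 0.011]
contact_force: [-0.3, 0.8, -1.1]
width: 0.0852
```

Run:
```python
from h import *
s,p,q=wrist(); save(p,"pics/w1.png"); M=wpose(s); print(s["position"],np.degrees(np.arctan2(M[1,0],M[0,0])),M[:3,2])
print(s["contact_force"],proj(q,[.555,.109,.222]),proj(q,s["position"]))
```

```text
[0.55134035 0.1056035  0.19683829] 38.636963326314714 [ 0.02499296 -0.00532606 -0.99967344]
[-0.27929745  0.78326503 -1.08483335] [336.96904056 304.59780951] [323.00756918 271.04813108]
```

View pics/w1.png

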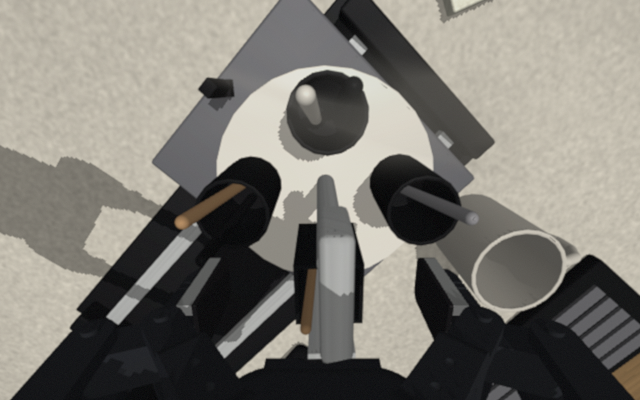

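The wrist view shows the bar standing upright between the open fingers, centred near column 335 with the fingers at columns 210 and 430. I'll close on it.

Emit:
{"api": "play_rows", "payload": {"series": [{"fingers": 1, "dx": 0, "dy": 0, "dz": 0, "turn": 0}, {"fingers": 1, "dx": 0, "dy": 0, "dz": 0, "turn": 0}, {"fingers": 1, "dx": 0, "dy": 0, "dz": 0, "turn": 0}, {"fingers": 1, "dx": 0, "dy": 0, "dz": 0, "turn": 0}, {"fingers": 1, "dx": 0, "dy": 0, "dz": 0, "turn": 0}, {"fingers": 1, "dx": 0, "dy": 0, "dz": 0, "turn": 0}, {"fingers": 1, "dx": 0, "dy": 0, "dz": 0, "turn": 0}, {"fingers": 1, "dx": 0, "dy": 0, "dz": 0, "turn": 0}], "squeeze": 50}}

```text
clock: 4.45
position: [0.5575, 0.1044, 0.2048]
ee_rot: [0.01, 0.943, 0.331, 0.019]
contact_force: [3.0, 1.3, 0.5]
width: 0.0134
```

Emit:
{"api": "play_rows", "payload": {"series": [{"fingers": 1, "dx": -1, "dy": -12, "dz": -1, "turn": 0}, {"fingers": 1, "dx": -1, "dy": -12, "dz": -1, "turn": 0}, {"fingers": 1, "dx": -1, "dy": -12, "dz": -1, "turn": 0}, {"fingers": 1, "dx": -1, "dy": -12, "dz": 0, "turn": 0}, {"fingers": 1, "dx": -1, "dy": -12, "dz": 0, "turn": 0}, {"fingers": 1, "dx": -1, "dy": -12, "dz": 0, "turn": 0}]}}

```text
clock: 4.95
position: [0.5516, 0.0348, 0.2048]
ee_rot: [0.007, 0.942, 0.333, 0.021]
contact_force: [3.7, 3.7, 1.6]
width: 0.0133
```

Emit:
{"api": "play_rows", "payload": {"series": [{"fingers": 1, "dx": -1, "dy": -12, "dz": -1, "turn": 0}, {"fingers": 1, "dx": -1, "dy": -12, "dz": -1, "turn": 0}, {"fingers": 1, "dx": -1, "dy": -12, "dz": -1, "turn": 0}, {"fingers": 1, "dx": -1, "dy": -12, "dz": 0, "turn": 0}, {"fingers": 1, "dx": -1, "dy": -12, "dz": 0, "turn": 0}, {"fingers": 1, "dx": -1, "dy": -12, "dz": 0, "turn": 0}, {"fingers": 1, "dx": -1, "dy": -12, "dz": 0, "turn": 0}, {"fingers": 1, "dx": -1, "dy": -10, "dz": 0, "turn": 0}, {"fingers": 1, "dx": 0, "dy": -6, "dz": 0, "turn": 0}]}}

```text
clock: 5.7
position: [0.5421, -0.0782, 0.2048]
ee_rot: [0.008, 0.943, 0.332, 0.022]
contact_force: [1.6, 3.4, 2.7]
width: 0.0133
```

Emit:
{"api": "play_rows", "payload": {"series": [{"fingers": 1, "dx": 0, "dy": -4, "dz": 0, "turn": 0}, {"fingers": 1, "dx": 0, "dy": -4, "dz": 0, "turn": 0}, {"fingers": 1, "dx": -1, "dy": -4, "dz": 0, "turn": 0}, {"fingers": 1, "dx": 0, "dy": -4, "dz": 0, "turn": 0}]}}

```text
clock: 6.03
position: [0.5415, -0.0841, 0.2048]
ee_rot: [-0.004, 0.944, 0.329, 0.028]
contact_force: [2.6, 14.4, 3.3]
width: 0.0134
```

Emit:
{"api": "play_rows", "payload": {"series": [{"fingers": 1, "dx": 0, "dy": -4, "dz": 0, "turn": 0}, {"fingers": 1, "dx": 0, "dy": -4, "dz": 0, "turn": 0}, {"fingers": 1, "dx": 0, "dy": -4, "dz": 0, "turn": 0}, {"fingers": 1, "dx": 0, "dy": -4, "dz": 0, "turn": 0}]}}

```text
clock: 6.37
position: [0.5414, -0.0836, 0.2047]
ee_rot: [-0.019, 0.943, 0.33, 0.033]
contact_force: [4.5, 13.6, 3.0]
width: 0.0134
```

Run:
```python
from h import *
s,p,q=wrist(); save(p,"pics/w2.png"); M=wpose(s); print(s["position"],s["contact_force"],np.degrees(np.arctan2(M[1,0],M[0,0])),s["qpos"])
t=get_image("top"); a=t["pixels"][150:270,220:420,::-1]
A=cv2.resize(a,(800,480),interpolation=cv2.INTER_CUBIC); cv2.imwrite("pics/t2.png",A)
```

```text
[ 0.54140357 -0.0836201   0.20465917] [ 4.45984994 13.64684766  2.97568538] 38.538164180237864 [-0.32692393  0.239791    1.65514576  0.07622524  1.21896785 -1.02538416]
```

View pics/t2.png

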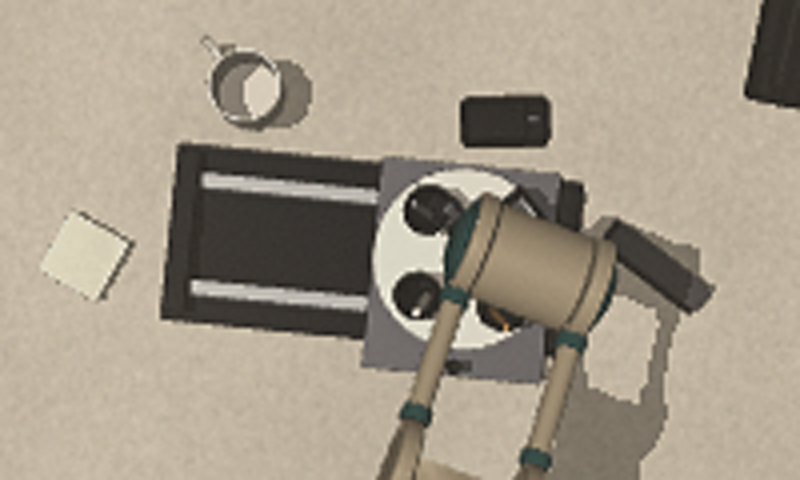

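View pics/w2.png

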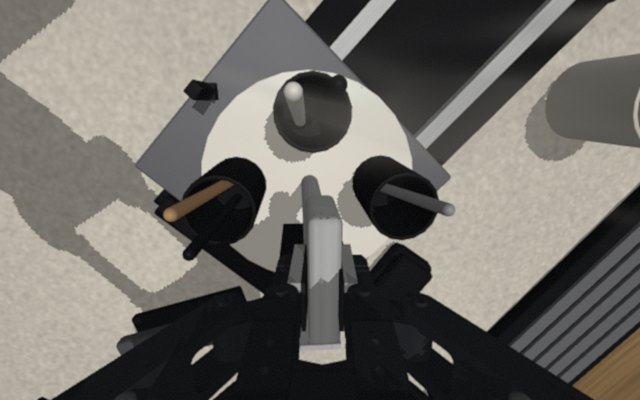

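The top view shows the carriage against the right stop, at columns 565–583 of the crop. The contact force of about 14 N agrees. The wrist view shows the fingers closed on the bar. Next I'll turn clockwise by about 2.3 rad.

Emit:
{"api": "play_rows", "payload": {"series": [{"fingers": 1, "dx": 0, "dy": -1, "dz": 0, "turn": -0.08}, {"fingers": 1, "dx": 0, "dy": -1, "dz": 0, "turn": -0.1}, {"fingers": 1, "dx": 0, "dy": -1, "dz": 0, "turn": -0.1}, {"fingers": 1, "dx": 0, "dy": -1, "dz": 0, "turn": -0.1}, {"fingers": 1, "dx": 0, "dy": -1, "dz": 0, "turn": -0.1}]}}

```text
clock: 6.88
position: [0.5401, -0.0842, 0.2047]
ee_rot: [-0.014, 0.995, 0.089, 0.036]
contact_force: [3.9, 5.7, 2.2]
width: 0.0134
```

Emit:
{"api": "play_rows", "payload": {"series": [{"fingers": 1, "dx": 0, "dy": -1, "dz": 0, "turn": -0.1}, {"fingers": 1, "dx": 0, "dy": -1, "dz": 0, "turn": -0.1}, {"fingers": 1, "dx": 0, "dy": -1, "dz": 0, "turn": -0.1}, {"fingers": 1, "dx": 0, "dy": -1, "dz": 0, "turn": -0.1}, {"fingers": 1, "dx": 0, "dy": -1, "dz": 0, "turn": -0.1}, {"fingers": 1, "dx": 0, "dy": -1, "dz": 0, "turn": -0.1}, {"fingers": 1, "dx": 0, "dy": -1, "dz": 0, "turn": -0.1}, {"fingers": 1, "dx": 0, "dy": -1, "dz": 0, "turn": -0.1}]}}

```text
clock: 7.55
position: [0.5379, -0.0838, 0.2048]
ee_rot: [-0.008, 0.945, -0.325, 0.035]
contact_force: [2.2, 3.4, 2.4]
width: 0.0136
```

Emit:
{"api": "play_rows", "payload": {"series": [{"fingers": 1, "dx": 0, "dy": -2, "dz": 0, "turn": -0.1}, {"fingers": 1, "dx": 0, "dy": -2, "dz": 0, "turn": -0.1}, {"fingers": 1, "dx": 0, "dy": -2, "dz": 0, "turn": -0.1}, {"fingers": 1, "dx": 0, "dy": -2, "dz": 0, "turn": -0.1}, {"fingers": 1, "dx": 0, "dy": -2, "dz": 0, "turn": -0.1}, {"fingers": 1, "dx": 0, "dy": -2, "dz": 0, "turn": -0.1}, {"fingers": 1, "dx": 0, "dy": -2, "dz": 0, "turn": -0.1}, {"fingers": 1, "dx": 0, "dy": -2, "dz": 0, "turn": -0.1}, {"fingers": 1, "dx": 0, "dy": -2, "dz": 0, "turn": -0.07}]}}

```text
clock: 8.3
position: [0.5367, -0.0816, 0.2046]
ee_rot: [0.014, -0.701, 0.713, -0.025]
contact_force: [2.0, 5.8, 2.1]
width: 0.0129
```

Run:
```python
from h import *
s,p,q=wrist(); save(p,"pics/w3.png"); M=wpose(s); print(s["position"],s["contact_force"],np.degrees(np.arctan2(M[1,0],M[0,0])),s["width"])
t=get_image("top"); cv2.imwrite("pics/t3.png",cv2.resize(t["pixels"][150:270,220:420,::-1],(800,480),interpolation=cv2.INTER_CUBIC))
```

```text
[ 0.53666936 -0.08155852  0.20461612] [2.01487482 5.75517896 2.10609687] -90.96801442167532 0.012925026253796369
```

View pics/w3.png

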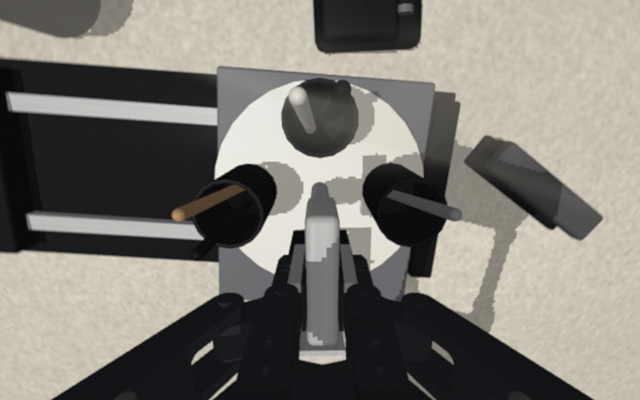

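View pics/t3.png

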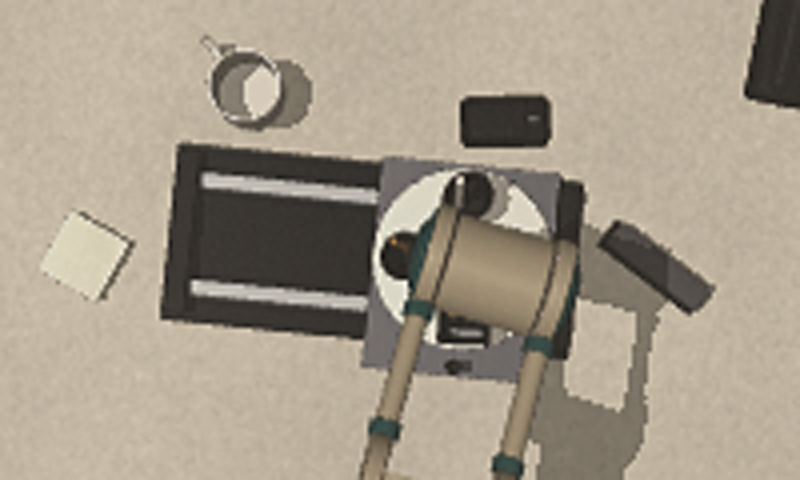

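The wrist view shows the carriage's back edge tilted about 4° to the bar (from (218,67) to (435,83)), and the carriage against the stop. The top view shows the square cup just behind the pointer. About 0.065 rad more clockwise is needed.

Emit:
{"api": "play_rows", "payload": {"series": [{"fingers": 1, "dx": 0, "dy": -3, "dz": 0, "turn": -0.04}, {"fingers": 1, "dx": 0, "dy": -3, "dz": 0, "turn": -0.025}, {"fingers": 1, "dx": 0, "dy": -3, "dz": 0, "turn": 0}, {"fingers": 1, "dx": 0, "dy": -3, "dz": 0, "turn": 0}, {"fingers": 1, "dx": 0, "dy": -3, "dz": 0, "turn": 0}, {"fingers": 1, "dx": 0, "dy": -3, "dz": 0, "turn": 0}]}}

```text
clock: 8.9
position: [0.5367, -0.0813, 0.2045]
ee_rot: [0.028, -0.677, 0.736, -0.012]
contact_force: [1.7, 10.8, 1.0]
width: 0.0133
```

Run:
```python
from h import *
s,p,q=wrist(); save(p,"pics/w4.png"); M=wpose(s); print(s["clock"],s["position"],s["contact_force"],np.degrees(np.arctan2(M[1,0],M[0,0])),s["width"],np.abs(s["qd"]).max())
t=get_image("top"); 
a=cv2.resize(t["pixels"][185:250,300:370,::-1],(560,520),interpolation=cv2.INTER_CUBIC); b=p["pixels"][:,:,::-1]
cv2.imwrite("pics/f4.png",np.hstack([cv2.resize(a,(320,297)),cv2.resize(b,(475,297))]))
```

```text
8.9 [ 0.53670544 -0.08126043  0.20450768] [ 1.71239082 10.84036447  0.96257182] -94.75854238449963 0.013285453322322359 0.07646876254802928
```

View pics/f4.png

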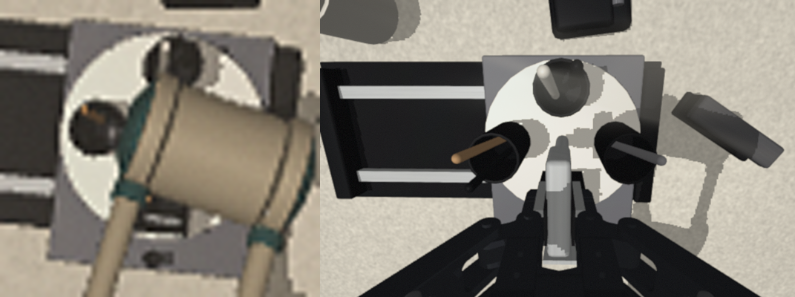

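The carriage edge is now square to the bar in the wrist view, and in the top view the square cup is right behind the pointer. I'll let it settle briefly and hand in.

Emit:
{"api": "play_rows", "payload": {"series": [{"fingers": 1, "dx": 0, "dy": -2, "dz": 0, "turn": 0}, {"fingers": 1, "dx": 0, "dy": -2, "dz": 0, "turn": 0}, {"fingers": 1, "dx": 0, "dy": -2, "dz": 0, "turn": 0}]}}

```text
clock: 9.25
position: [0.5367, -0.0812, 0.2045]
ee_rot: [0.032, -0.677, 0.735, -0.009]
contact_force: [2.2, 9.3, 1.2]
width: 0.0134
```

Run:
```python
from h import *
for i in range(4): get_image("top")
s=get_state(); M=wpose(s); print(s["clock"],s["position"],s["contact_force"],np.degrees(np.arctan2(M[1,0],M[0,0])),s["width"],np.abs(s["qd"]).max())
if abs(np.degrees(np.arctan2(M[1,0],M[0,0]))+94.7)<2.5 and np.abs(s["qd"]).max()<.08: print(sign_off())
```

```text
9.45 [ 0.53677035 -0.08120915  0.20455841] [ 1.75668511 10.40559899  1.72687201] -94.6131866898104 0.013460768805901075 0.0012512786021307992
the job is handed in; nothing more can be done
None
```

I gripped the bar handle and slid the carriage to the right-hand stop. I then turned the carousel about 133° clockwise, until the square cup stood at the pointer. I handed the job in at about 9.5 s, still gripping the bar and lightly pushing the carriage against its stop; no verdict was reported.

- **Carriage:** the contact force rose to about 14 N at the stop, and the last check still showed about 10 N of push. The pictures show the carriage against the stop.
- **Square cup:** the tool's yaw was −94.6°, against an aligned value of about −94.7° from my rail measurement. In the last pictures the cup stood right behind the pointer and the carriage edge was square to the bar.
- **Grip and stillness:** the fingers were closed on the bar at 13.5 mm opening with a 50 N grip set. All joint speeds were below 0.002 rad/s.
- **Other things:** nothing on the desk looked moved in the pictures, but I did not measure their positions again.
- **Disagreements:** my first estimate of the handle's direction from the top camera (−57°) disagreed with the closer wrist view (about −50°), and I used the wrist view. The tool tilted by a few degrees while pushing, with no visible effect on the grip.

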